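# Touch off on the blue tool setter

### The arm

A 7-joint arm with a two-finger parallel gripper is mounted at the origin on the work surface; the furniture and walls round the work are solid. World frame = base frame: x ahead of the robot, y to its left, z up, the work surface at z = 0. Lengths are in m, angles in rad, forces in N, time in s.
With the tool pointing down it reaches from about 0.35 to 0.9 m from the base axis. Payload 19.9 kg.
Tool frame: the origin (TCP) lies midway between the tips of the shut fingers; the grasp point (between the pads) lies 19 mm behind it; z points along the fingers, y is the direction in which the jaws open and shut (so a half turn about z gives the same grasp; the last joint's range is limited). The gripper opens to 94 mm and grips with 3 to 60 N. Pads are 16 mm wide; open, the fingers measure 119 mm over their backs; the gripper's body (75 mm by 177 mm) begins 78 mm behind the grasp point.
Start: joints at [1.173, 0.417, -0.01, 1.614, 0.005, 1.111, -0.053], TCP at [0.218, -0.586, 0.205] pointing down, gripper open.
Joint ranges: [-2.81, 2.81], [-0.39, 2.02], [-1.27, 1.25], [0.06, 2.57], [-1.19, 4.33], [0.19, 2], [-2.82, 2.82]. Speed limits (rad/s): [1.89, 1.89, 2.39, 2.39, 3.01, 3.01, 3.01].

### API

Orientations are given as a unit quaternion [w, x, y, z].
In Python, from workcell import sensors, vision, job gives the robot as it stands.
- The arm moves only by the shell command python3 -m pendant 'ROWS' [OPENING]. ROWS is JSON, a list of rows, each a list of 6 numbers: the shift along the tool's x, y, z as a fraction of full scale, then the turn, a rotation vector about the tool's x, y, z as a fraction of full scale. A call has 1 to 20 rows; each row shifts and turns the pose as measured when the row begins, along the tool's axes as they then stand; what a row does not reach is not made up. Full scale, the value 1, is 50 mm for a shift and 60 degrees for a turn. A row lasts 1/8 s, in which the tool goes at most 62.5 mm and 10.7 degrees, less where a joint would pass 70% of its speed; a pose out of reach is approached as far as the arm can. A call with a number of a shift or a turn outside -1 to 1 is refused whole. A call with a gripper value outside its range is refused whole. OPENING is the opening, from -1 (shut) to 1 (fully open), set as the call begins (- or left out, the last holds). The fingers move at their own pace and stop on an object; the grip force is fixed at half the most. Time passes only in rows, so rows that do not move let the fingers close. It gives the time, the measured TCP pose, the force and the opening at its end, in the units of the state.
- sensors.state(): the state, without advancing time (a new reading comes with each control period).
- vision.get_image(name): name is "side" or "top"; returns a dict with "pixels" (384x512x3 uint8, red, green, blue), "camera_matrix" (3x3 intrinsics, pixels), "pose" (4x4, takes a point from camera to world coordinates). Camera axes: x right, y up, looking along -z (the intrinsics and any distortion apply to the point x, -y, -z); pixel columns grow to the right and rows downward; lengths in m; the calibration is good to about 2 mm. A picture is of the moment at which its call begins. There is no depth.
- job.finish_job(): hands the job in, once; it reports no verdict.
The state is a dict: "time_s": time; "q": joint angles; "qd": joint speeds; "joint_torque": joint torques, N m; "ee_pos": TCP position; "ee_rot": TCP orientation; "force": force on the tool from outside, world axes, zero at the start; "ft_torque": the same for the moment, N m; "gripper_width": finger opening in m.
Only numpy, scipy, OpenCV 4.12 (cv2) and the standard library are available. Lean on these libraries where they do the work, as an engineer would, in place of code of your own. Each camera call takes 0.05 s, during which the arm holds its last target.

### The job

Touch the arm off on the tool setter with the blue collar: press its steel button down lightly with the fingertips until it trips (2 mm in; about 4 mm is right, more than 8 mm is too hard), come up clear of it so that it springs back out, and touch it a second time the same way to confirm. Then withdraw about 10 cm or more above it. Leave untouched the yellow and red setters, ring gauge, gear, flange, ball post and setting block, and do not shift, tip or lift the blue one.

Things in the scene. Friction and masses are not known exactly. Their poses are not given: they have to be found in the camera images.
- blue_setter: tool setter with a blue collar (the one to touch), loose, 0.7 kg, standing upright on a fixed dark round pad (72 mm across) whose top is 8 to 32 mm above the table, different for each setter and each time: round aluminium body, foot 60 mm across, blue collar 55 mm across at 31 to 46 mm above the underside, and a round steel button 24 mm across standing out 14 mm above the collar, its flat top 60 mm above the underside. Origin: centre of the underside; z up
- blue_button (a joint): how far the blue setter's spring button is pressed in (m): 0 out, 0.010 at the bottom stop; it springs back by itself. It trips at 0.002. Pressing takes 2 N to start, 3.4 N at 2 mm, 5.5 N at 5 mm, 7.6 N at 8 mm
- blue_top (a point): centre of the top face of the blue setter's button; moves down with it. Obstacles to pass well clear of: a file rack 0.33 m tall at x 0.17 to 0.43, y 0.28 to 0.62, and an open wooden box with its lid up, 0.16 m tall, at x 0.27 to 0.48, y -0.14 to 0.02
- yellow_setter: tool setter with a yellow collar (to be left alone), loose, 0.7 kg, standing upright on a fixed dark round pad (72 mm across) whose top is 8 to 32 mm above the table, different for each setter and each time: round aluminium body, foot 60 mm across, yellow collar 55 mm across at 31 to 46 mm above the underside, and a round steel button 24 mm across standing out 14 mm above the collar, its flat top 60 mm above the underside. Origin: centre of the underside; z up
- yellow_button (a joint): how far the yellow setter's spring button is pressed in (m): 0 out, 0.010 at the bottom stop; it springs back by itself. It trips at 0.002. Pressing takes 2 N to start, 3.4 N at 2 mm, 5.5 N at 5 mm, 7.6 N at 8 mm
- yellow_top (a point): centre of the top face of the yellow setter's button; moves down with it
- red_setter: tool setter with a red collar (to be left alone), loose, 0.7 kg, standing upright on a fixed dark round pad (72 mm across) whose top is 8 to 32 mm above the table, different for each setter and each time: round aluminium body, foot 60 mm across, red collar 55 mm across at 31 to 46 mm above the underside, and a round steel button 24 mm across standing out 14 mm above the collar, its flat top 60 mm above the underside. Origin: centre of the underside; z up
- red_button (a joint): how far the red setter's spring button is pressed in (m): 0 out, 0.010 at the bottom stop; it springs back by itself. It trips at 0.002. Pressing takes 2 N to start, 3.4 N at 2 mm, 5.5 N at 5 mm, 7.6 N at 8 mm
- red_top (a point): centre of the top face of the red setter's button; moves down with it
- ring_gauge: steel ring gauge, 55 mm across, 18 mm high, lying flat; loose bystander, to be left alone. Origin: centre of the underside
- gear: steel spur gear with hub, 60 mm across, 20 mm high, lying flat; loose bystander, to be left alone. Origin: centre of the underside
- flange_part: turned flange, 42 mm across, 16 mm high, lying flat; loose bystander, to be left alone. Origin: centre of the underside
- ball_post: datum ball on a steel post, 32 mm across, 108 mm high, upright; loose bystander, to be left alone. Origin: centre of the underside
- setting_block: steel setting block 25 x 75 x 50 mm (x, y, z), with three holes in the top; loose bystander, to be left alone. Origin: centre of the underside
Not all that is in view belongs to the job. Leave any orange or purple look-alike of the blue_setter alone.

How it is judged:
By the outcome, as a careful person would: the job done as asked, in the order asked, and still so for the second after the job is handed in, with the robot touching nothing.
It also fails if it takes over 40 s, if anything falls off the work surface, if the arm or the gripper's body presses on something with over 40 N, if the wrist force passes 120 N, or if a joint passes its speed limit or range.

## Working session

There is one attempt and no reset: what is moved stays moved. The work goes in short steps, Python scripts to look and compute and a shell command to move; the robot and the scene stay as the last step left them, time stands still between calls to the robot, and variables do not carry over. Pictures are saved under pics/ and viewed, and the job is handed in when it is done.

```bash
mkdir -p pics; python3 - <<'E'
from workcell import sensors, vision
import cv2, numpy as np, pickle
s=sensors.state(); print({k:np.round(v,4).tolist() for k,v in s.items()})
for n in("side","top"):
    d=vision.get_image(n); pickle.dump(d,open(f"{n}0.pkl","wb"))
    cv2.imwrite(f"pics/{n}0.png",d["pixels"][:,:,::-1]); print(n,[k for k in d],np.round(d["camera_matrix"],2).tolist(),np.round(d["pose"],4).tolist())
E
```

```text
{'time_s': 0.0, 'q': [1.1725, 0.418, -0.0103, 1.6142, 0.0047, 1.1107, -0.053], 'qd': [-0.0001, -0.0009, 0.0007, 0.0, -0.0004, -0.0014, -0.0004], 'joint_torque': [0.0026, -85.1244, 0.6406, -42.5998, -0.0487, 0.0185, 0.0], 'ee_pos': [0.2182, -0.5853, 0.2048], 'ee_rot': [-0.0006, 0.9841, 0.1775, -0.0002], 'force': [0.1143, 0.0384, 1.2556], 'ft_torque': [0.0118, 0.0198, -0.0286], 'gripper_width': 0.0942}
side ['pixels', 'camera_matrix', 'pose'] [[478.33, 0.0, 265.29], [0.0, 478.33, 186.07], [0.0, 0.0, 1.0]] [[0.9006, 0.2199, -0.3749, -0.0692], [-0.4339, 0.4038, -0.8054, -1.2278], [-0.0257, 0.8881, 0.459, 0.751], [0.0, 0.0, 0.0, 1.0]]
top ['pixels', 'camera_matrix', 'pose'] [[372.25, 0.0, 256.75], [0.0, 372.25, 192.03], [0.0, 0.0, 1.0]] [[0.0922, 0.9702, -0.224, 0.2328], [-0.9957, 0.0913, -0.0147, -0.0828], [0.0062, 0.2244, 0.9745, 1.1045], [0.0, 0.0, 0.0, 1.0]]
```

View pics/side0.png

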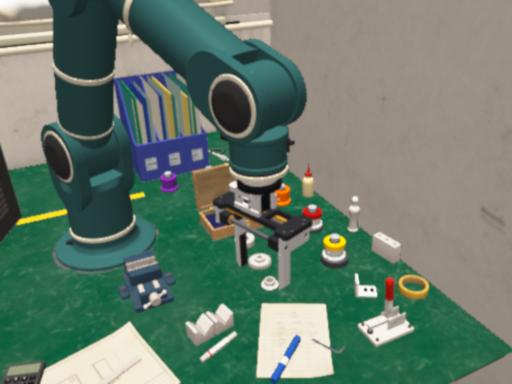

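View pics/top0.png

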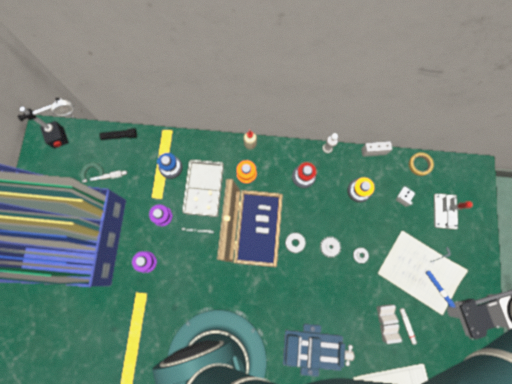

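Setter-like candidates in the top view:
- blue (168,164)
- orange (246,171)
- red (306,173)
- yellow (362,187)
- purple (160,215) and (144,262)

I choose the blue one at (168,164). In the side view the arm hides it. Next I check it in a close crop.

```bash
cat > h.py <<'E'
import numpy as np, cv2
def ray(d,u,v):
    K=d["camera_matrix"];P=d["pose"]
    r=np.array([(u-K[0,2])/K[0,0],-(v-K[1,2])/K[1,1],-1.]); r=P[:3,:3]@r
    return P[:3,3],r/np.linalg.norm(r)
def onz(d,u,v,z):
    o,r=ray(d,u,v); return o+r*(z-o[2])/r[2]
def proj(d,p):
    P=d["pose"];c=P[:3,:3].T@(np.asarray(p)-P[:3,3]);K=d["camera_matrix"]
    return np.array([K[0,0]*c[0]/-c[2]+K[0,2],K[1,1]*-c[1]/-c[2]+K[1,2]])
E
python3 - <<'E'
import pickle,cv2,numpy as np
from h import *
d=pickle.load(open("top0.pkl","rb"))
print([k for k in d], d.get("distortion"))
im=d["pixels"][:,:,::-1]
cv2.imwrite("pics/crop0.png",cv2.resize(im[140:190,143:193],None,fx=12,fy=12,interpolation=cv2.INTER_NEAREST))
for n,u,v in[("blue",168,160),("red",306,170),("purple",160,215),("orange",246,168)]:
    print(n,[onz(d,u,v,z).round(4) for z in(.068,.092)])
s=pickle.load(open("side0.pkl","rb"))
print(proj(s,onz(d,168,160,.08)))
E
```

```text
['pixels', 'camera_matrix', 'pose'] None
blue [array([0.542 , 0.1989, 0.068 ]), array([0.5349, 0.1923, 0.092 ])]
red [array([ 0.5496, -0.2033,  0.068 ]), array([ 0.5423, -0.2005,  0.092 ])]
purple [array([0.3795, 0.1977, 0.068 ]), array([0.3761, 0.1912, 0.092 ])]
orange [array([ 0.5393, -0.0295,  0.068 ]), array([ 0.5322, -0.0307,  0.092 ])]
[250.20628126 154.10043029]
```

View pics/crop0.png

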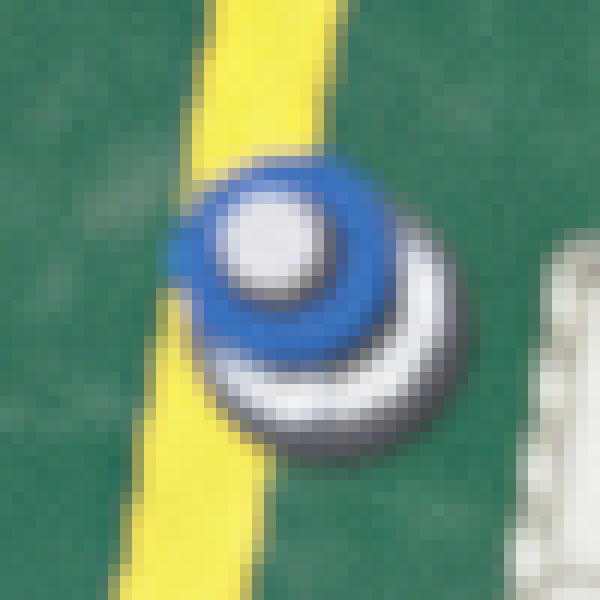

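The crop confirms a blue collar with a pale button, its centre at about (165.8,159.5) in the top image. I'll shut the fingers, rise, and move across above everything, keeping the orientation.

```bash
python3 -m pendant '[[0,0,-0.7,0,0,0],[0,0,-0.7,0,0,0],[0,0,-0.6,0,0,0],[0.3,-0.33,0,0,0,0],[0.54,-0.59,0,0,0,0],[0.54,-0.59,0,0,0,0],[0.54,-0.59,0,0,0,0],[0.54,-0.59,0,0,0,0],[0.54,-0.59,0,0,0,0],[0.54,-0.59,0,0,0,0],[0.54,-0.59,0,0,0,0],[0.54,-0.59,0,0,0,0],[0.2,-0.2,0,0,0,0],[0,0,0,0,0,0]]' -1
```

```text
time_s: 1.85
ee_pos: [0.3543, -0.2436, 0.3054]
ee_rot: [-0.004, 0.984, 0.177, -0.002]
force: [0.5, -0.6, 0.1]
gripper_width: 0.0003
```

```bash
python3 -m pendant '[[0.3,-0.33,0,0,0,0],[0.54,-0.58,0,0,0,0],[0.54,-0.58,0,0,0,0],[0.54,-0.58,0,0,0,0],[0.54,-0.58,0,0,0,0],[0.54,-0.58,0,0,0,0],[0.54,-0.58,0,0,0,0],[0.54,-0.58,0,0,0,0],[0.54,-0.58,0,0,0,0],[0.54,-0.58,0,0,0,0],[0.54,-0.58,0,0,0,0],[0.54,-0.58,0,0,0,0],[0.2,-0.2,0,0,0,0],[0,0,0,0,0,0]]'; python3 - <<'E'
from workcell import sensors, vision
import cv2, numpy as np, pickle
for n in("side","top"):
    d=vision.get_image(n); pickle.dump(d,open(f"{n}1.pkl","wb"))
    cv2.imwrite(f"pics/{n}1.png",d["pixels"][:,:,::-1])
E
```

```text
time_s: 3.6
ee_pos: [0.5493, 0.1822, 0.3035]
ee_rot: [-0.004, 0.987, 0.163, -0.004]
force: [-0.0, -1.2, 0.9]
gripper_width: 0.0002
```

View pics/side1.png

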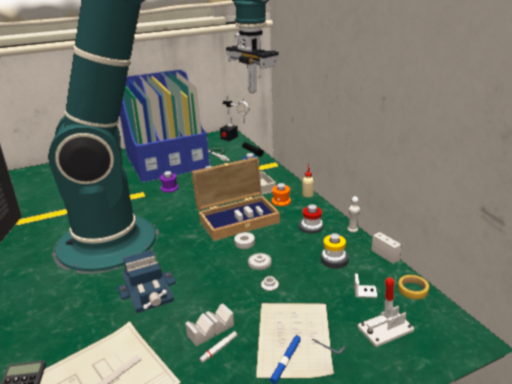

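```bash
python3 - <<'E'
import pickle,cv2,numpy as np
s=pickle.load(open("side1.pkl","rb"));im=s["pixels"][:,:,::-1]
cv2.imwrite("pics/crop1.png",cv2.resize(im[125:185,220:290],None,fx=10,fy=10,interpolation=cv2.INTER_NEAREST))
E
```

```text
(no output)
```

View pics/crop1.png

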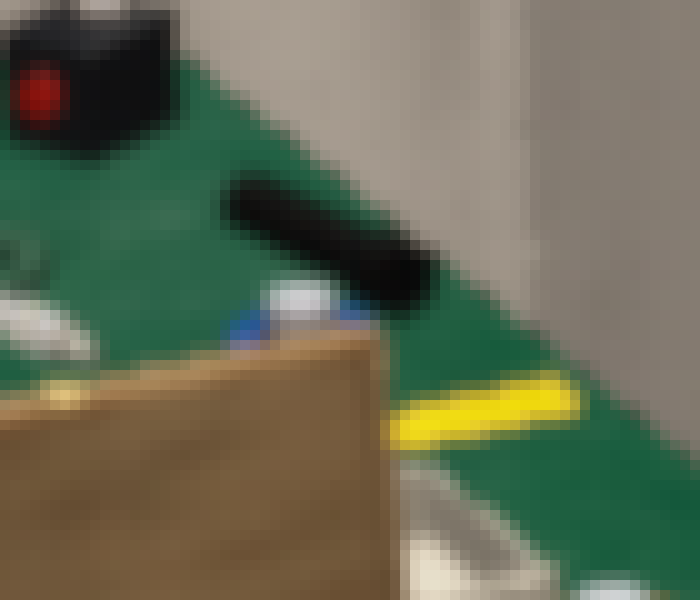

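View pics/top1.png

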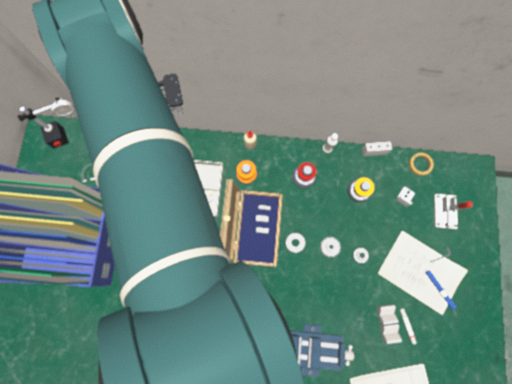

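```bash
python3 - <<'E'
import pickle,cv2,numpy as np
from h import *
from scipy.optimize import least_squares
s=pickle.load(open("side1.pkl","rb"));t=pickle.load(open("top0.pkl","rb"))
hsv=s["pixels"].astype(int)
g=hsv.sum(2)//3
print("side red channel rows150-160, cols243-258");print(hsv[150:161,243:258,0])
print("top red, rows152-168 cols158-174");print(t["pixels"][152:170,158:174,0].astype(int))
def tri(us,ut):
    f=lambda p:np.r_[proj(s,p)-us,proj(t,p)-ut]
    r=least_squares(f,[.54,.195,.08]);return r.x.round(4),r.fun.round(2)
for dv in(-.5,0,.5): print(tri(np.array([249.5,153.7+dv]),np.array([165.3,159.4])))
E
```

```text
side red channel rows150-160, cols243-258
[[ 42  43  42  40  35  29  21  15  13  10  13  16  14  18  19]
 [ 43  44  46  45  45  43  37  29  23  17  14  13  12  15  15]
 [ 43  45  46  52  64  73  78  76  68  53  32  16  12  13  12]
 [ 44  44  50  74 113 139 155 155 146 118  69  32  13  10  11]
 [ 43  44  55 102 159 189 202 204 195 164 105  48  19  14  11]
 [ 43  41  53 103 163 190 200 201 191 161 108  53  29  21  18]
 [ 38  38  45  80 130 157 169 168 156 131 100  71  63  60  49]
 [ 36  36  41  70 111 135 143 142 139 133 132 128 125 121 101]
 [ 55  60  66  83 117 144 154 156 155 159 166 163 157 150 129]
 [111 122 125 130 146 164 169 168 165 164 160 151 141 133 123]
 [159 165 165 162 162 164 161 155 148 141 131 121 114 115 123]]
top red, rows152-168 cols158-174
[[153 231 247 246 246 245 237 229 227 222 200 143  84  57  65  61]
 [159 234 248 245 234 215 176 146 137 132 120  91  66  59  59  55]
 [159 221 232 215 171 134 101  79  72  67  65  58  59  61  56  56]
 [161 183 168 133 101 105 118 121 115  97  77  64  59  60  60  61]
 [157 150 109  88 116 159 184 188 176 161 129  89  64  66  59  
[... 388 characters left out ...]
  84  64  62  61]
 [ 96  65  63  82 125 168 190 197 192 172 135  99  68  58  63  59]
 [145  89  57  59  83 108 129 137 138 120  93  76  62  63  61  61]
 [180 106  61  58  60  65  78  83  87  81  68  61  61  57  61  57]
 [188 112  62  56  58  59  61  64  65  62  67  57  59  62  58  50]
 [187 116  76  65  58  57  61  58  61  61  63  62  58  59  54  60]
 [194 131 107  97  87  69  61  56  54  57  56  55  54  52  56  77]
 [208 147 131 146 136 111  80  63  57  56  57  59  59  63  86 117]]
(array([0.5394, 0.2035, 0.0803]), array([ 0.02, -0.01, -0.01,  0.02]))
(array([0.5399, 0.2042, 0.0781]), array([ 0.1 , -0.03, -0.03,  0.08]))
(array([0.5403, 0.2049, 0.0759]), array([ 0.17, -0.04, -0.06,  0.13]))
```

The side crop shows the button's top disc at about (249.5,154), just above the box lid. Triangulation puts it near (0.540, 0.2045, 0.077). I'll centre over it and descend to z≈0.13.

```bash
python3 -m pendant '[[-0.02,-0.24,0.2,0,0,0],[-0.02,-0.24,0.6,0,0,0],[0,0,0.7,0,0,0],[0,0,0.7,0,0,0],[0,0,0.7,0,0,0],[0,0,0.4,0,0,0],[0,0,0.1,0,0,0],[0,0,0,0,0,0]]'; python3 - <<'E'
from workcell import sensors, vision
import cv2, numpy as np, pickle
from h import *
d=vision.get_image("side"); pickle.dump(d,open("side2.pkl","wb"))
s=sensors.state(); print({k:np.round(s[k],4).tolist() for k in("time_s","ee_pos","ee_rot","force")}, proj(d,s["ee_pos"]),proj(d,[.540,.2045,.077]))
im=d["pixels"][:,:,::-1]
cv2.imwrite("pics/crop2.png",cv2.resize(im[105:165,215:285],None,fx=10,fy=10,interpolation=cv2.INTER_NEAREST))
E
```

```text
time_s: 4.7
ee_pos: [0.5346, 0.2019, 0.1282]
ee_rot: [-0.003, 0.987, 0.16, -0.003]
force: [-0.2, -0.3, -0.0]
gripper_width: 0.0003
{'time_s': 4.75, 'ee_pos': [0.5347, 0.202, 0.1285], 'ee_rot': [-0.0026, 0.9871, 0.1601, -0.0027], 'force': [0.2015, 0.8211, 0.1094]} [247.9224971  140.85492619] [249.61170216 153.91456991]
```

View pics/crop2.png

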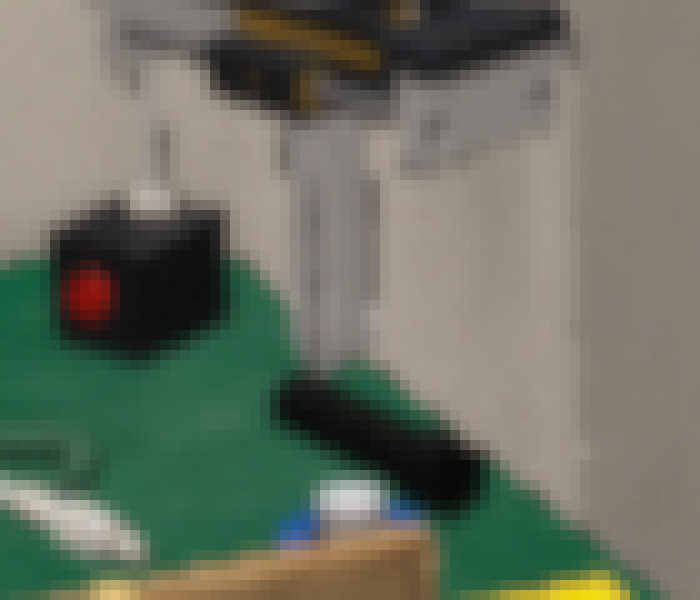

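The fingertip appears at (248,141), exactly where the measured TCP projects, so the calibration agrees. I'll correct xy, go down to about 0.090, then measure the force noise.

```bash
cat > f.py <<'E'
from workcell import sensors, vision
import numpy as np,sys
F=[];Z=[]
for i in range(int(sys.argv[1])):
    s=sensors.state();F.append(s["force"]);Z.append(s["ee_pos"]);vision.get_image("side")
F=np.array(F);print("t",s["time_s"],"pos",np.mean(Z,0).round(4),"zs",np.array(Z)[:,2].round(4),"F",F.mean(0).round(2),"sd",F.std(0).round(2),"Fz",F[:,2].round(1))
E
python3 -m pendant '[[0.11,-0.02,0.2,0,0,0],[0.02,0,0.35,0,0,0],[0,0,0.15,0,0,0],[0,0,0.04,0,0,0],[0,0,0,0,0,0]]'; python3 f.py 8
```

```text
time_s: 5.38
ee_pos: [0.5414, 0.2055, 0.0898]
ee_rot: [-0.003, 0.987, 0.16, -0.002]
force: [0.3, -0.2, -0.2]
gripper_width: 0.0006
t 5.725 pos [0.5415 0.2055 0.0902] zs [0.0898 0.09   0.0902 0.0903 0.0903 0.0903 0.0903 0.0902] F [-0.36 -0.   -0.15] sd [0.37 0.39 0.47] Fz [-0.2 -0.7 -0.9  0.1 -0.3 -0.   0.8 -0. ]
```

```bash
python3 -m pendant '[[0,0,0.06,0,0,0],[0,0,0.04,0,0,0],[0,0,0,0,0,0]]'; python3 f.py 4
```

```text
time_s: 6.15
ee_pos: [0.5415, 0.2054, 0.0848]
ee_rot: [-0.003, 0.987, 0.16, -0.002]
force: [0.6, 1.3, 0.2]
gripper_width: -0.0
t 6.3 pos [0.5416 0.2055 0.0849] zs [0.0848 0.0849 0.085  0.085 ] F [0.29 0.52 0.2 ] sd [0.24 0.59 0.24] Fz [ 0.2 -0.1  0.5  0.2]
```

```bash
python3 -m pendant '[[0,0,0.04,0,0,0],[0,0,0,0,0,0]]'; python3 f.py 4
```

```text
time_s: 6.6
ee_pos: [0.5417, 0.2055, 0.083]
ee_rot: [-0.003, 0.987, 0.16, -0.001]
force: [0.0, -0.8, 0.3]
gripper_width: 0.0003
t 6.75 pos [0.5417 0.2055 0.0831] zs [0.083  0.0831 0.0831 0.0831] F [-0.08 -0.11 -0.  ] sd [0.12 0.54 0.26] Fz [ 0.3  0.3 -0.3 -0.3]
```

```bash
python3 -m pendant '[[0,0,0.04,0,0,0],[0,0,0,0,0,0]]'; python3 f.py 4
```

```text
time_s: 7.05
ee_pos: [0.5418, 0.2055, 0.081]
ee_rot: [-0.003, 0.987, 0.16, -0.001]
force: [-0.3, -0.2, -1.0]
gripper_width: 0.0006
t 7.2 pos [0.5418 0.2056 0.0811] zs [0.081  0.0812 0.0812 0.0812] F [-0.09 -0.1  -0.23] sd [0.37 0.13 0.56] Fz [-1.  -0.5  0.5  0.1]
```

```bash
python3 -m pendant '[[0,0,0.04,0,0,0],[0,0,0,0,0,0]]'; python3 f.py 4
```

```text
time_s: 7.5
ee_pos: [0.5419, 0.2056, 0.0791]
ee_rot: [-0.003, 0.987, 0.16, -0.001]
force: [0.4, 0.2, -1.0]
gripper_width: 0.0004
t 7.65 pos [0.5419 0.2056 0.0792] zs [0.0791 0.0792 0.0792 0.0793] F [ 0.06 -0.04 -0.17] sd [0.35 0.19 0.64] Fz [-1.  -0.6  0.4  0.5]
```

```bash
python3 -m pendant '[[-0.03,0,0.04,0,0,0],[0,0,0,0,0,0]]'; python3 f.py 4
```

```text
time_s: 7.95
ee_pos: [0.5404, 0.2051, 0.0771]
ee_rot: [-0.003, 0.987, 0.16, -0.001]
force: [-0.8, -0.6, 0.9]
gripper_width: 0.0005
t 8.1 pos [0.5405 0.2052 0.0773] zs [0.0771 0.0773 0.0773 0.0773] F [-0.26 -0.35 -0.36] sd [0.45 0.23 0.75] Fz [ 0.9 -1.  -0.7 -0.7]
```

```bash
python3 -m pendant '[[0,0,0.04,0,0,0],[0,0,0,0,0,0]]'; python3 f.py 4
```

```text
time_s: 8.4
ee_pos: [0.5408, 0.2053, 0.0754]
ee_rot: [-0.003, 0.987, 0.16, -0.001]
force: [-1.4, -0.8, 2.7]
gripper_width: 0.0005
t 8.55 pos [0.5408 0.2053 0.0755] zs [0.0754 0.0755 0.0755 0.0755] F [-0.98 -0.43  1.89] sd [0.56 0.32 0.76] Fz [2.7 1.7 0.7 2.4]
```

Contact is at z ≈ 0.0765, about 2 N, which is the spring's preload. I'll check it in the side view and then press.

```bash
python3 -m pendant '[[0,0,0.04,0,0,0],[0,0,0,0,0,0]]'; python3 f.py 5; python3 - <<'E'
from workcell import vision
import cv2
im=vision.get_image("side")["pixels"][:,:,::-1]
cv2.imwrite("pics/crop3.png",cv2.resize(im[115:165,215:285],None,fx=10,fy=10,interpolation=cv2.INTER_NEAREST))
E
```

```text
time_s: 8.85
ee_pos: [0.5409, 0.2053, 0.0735]
ee_rot: [-0.003, 0.987, 0.16, -0.0]
force: [-1.1, 0.0, 3.1]
gripper_width: 0.0003
t 9.05 pos [0.5408 0.2053 0.0736] zs [0.0735 0.0736 0.0736 0.0736 0.0736] F [-1.15 -0.23  3.59] sd [0.09 0.3  0.62] Fz [3.1 4.3 3.4 4.3 2.8]
```

View pics/crop3.png

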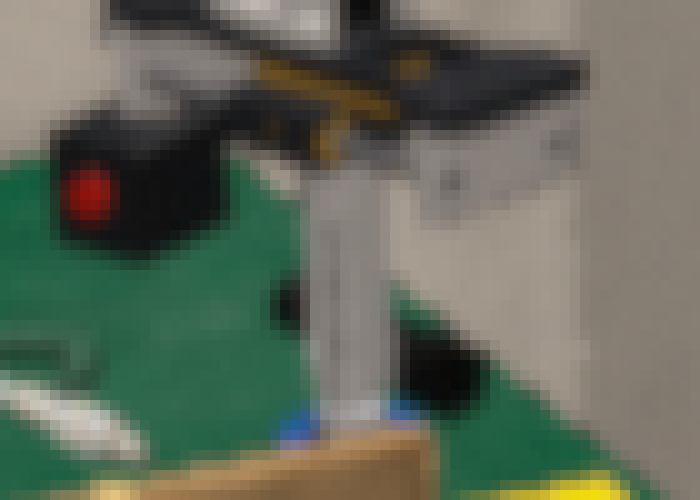

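The fingers sit on the button at (250,156) in the side view. A force of 3.7 N means about 2.5 mm in. I'll add 1.5 mm.

```bash
python3 -m pendant '[[0,0,0.035,0,0,0],[0,0,0,0,0,0]]'; python3 f.py 6
```

```text
time_s: 9.4
ee_pos: [0.5409, 0.2054, 0.0718]
ee_rot: [-0.003, 0.987, 0.16, -0.0]
force: [-1.0, -2.3, 4.7]
gripper_width: 0.0005
t 9.65 pos [0.5408 0.2053 0.0719] zs [0.0718 0.0718 0.0719 0.0719 0.0719 0.0719] F [-1.14 -1.15  4.97] sd [0.34 0.53 0.43] Fz [4.7 5.1 4.5 5.7 5.3 4.6]
```

4.97 N means about 4.3 mm in, so it has tripped. Now up clear, and check.

```bash
python3 -m pendant '[[0,0,-0.1,0,0,0],[0,0,-0.2,0,0,0],[0,0,-0.15,0,0,0],[0,0,0,0,0,0],[0,0,0,0,0,0]]'; python3 f.py 5; python3 - <<'E'
from workcell import vision
import cv2
im=vision.get_image("side")["pixels"][:,:,::-1]
cv2.imwrite("pics/crop4.png",cv2.resize(im[115:165,215:285],None,fx=10,fy=10,interpolation=cv2.INTER_NEAREST))
E
```

```text
time_s: 10.32
ee_pos: [0.541, 0.2052, 0.0961]
ee_rot: [-0.003, 0.987, 0.16, -0.0]
force: [-0.2, -0.8, 0.0]
gripper_width: 0.0005
t 10.525 pos [0.5409 0.2052 0.096 ] zs [0.0961 0.0961 0.096  0.0959 0.0959] F [-0.2  -0.16 -0.07] sd [0.45 0.45 0.57] Fz [ 0.  -0.1  0.6 -1.1  0.3]
```

View pics/crop4.png

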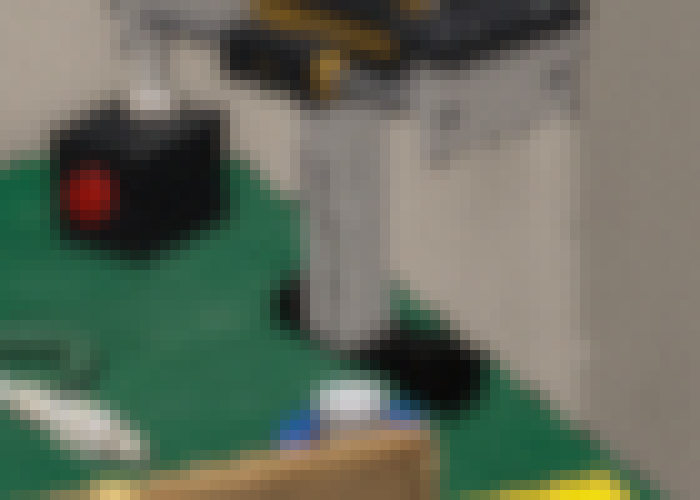

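The button is back out at (250,154), unmoved, with a 20 mm gap below the fingers. Now the second touch: first down to just above contact.

```bash
python3 -m pendant '[[0,0,0.15,0,0,0],[0,0,0.12,0,0,0],[0,0,0.05,0,0,0],[0,0,0,0,0,0],[0,0,0,0,0,0]]'; python3 f.py 3
```

```text
time_s: 11.25
ee_pos: [0.5405, 0.2053, 0.0782]
ee_rot: [-0.003, 0.987, 0.16, -0.001]
force: [-0.3, 0.7, -0.0]
gripper_width: 0.0005
t 11.35 pos [0.5406 0.2053 0.0783] zs [0.0782 0.0783 0.0783] F [-0.31  0.25 -0.32] sd [0.38 0.43 0.31] Fz [-0.  -0.2 -0.7]
```

```bash
python3 -m pendant '[[0,0,0.04,0,0,0],[0,0,0.04,0,0,0],[0,0,0.04,0,0,0],[0,0,0,0,0,0]]'; python3 f.py 6
```

```text
time_s: 11.9
ee_pos: [0.5408, 0.2054, 0.0724]
ee_rot: [-0.003, 0.987, 0.16, -0.0]
force: [-1.9, -0.3, 3.9]
gripper_width: 0.0007
t 12.15 pos [0.5408 0.2054 0.0725] zs [0.0724 0.0725 0.0725 0.0725 0.0725 0.0725] F [-1.39 -0.87  4.34] sd [0.4  0.49 0.54] Fz [3.9 5.2 4.9 4.5 3.8 3.9]
```

4.34 N at z = 0.0725 means about 3.6 mm in, so it has tripped a second time. Withdrawing straight up by about 15 cm.

```bash
python3 -m pendant '[[0,0,-0.1,0,0,0],[0,0,-0.2,0,0,0],[0,0,-0.5,0,0,0],[0,0,-0.7,0,0,0],[0,0,-0.7,0,0,0],[0,0,-0.7,0,0,0],[0,0,-0.4,0,0,0],[0,0,-0.1,0,0,0],[0,0,0,0,0,0],[0,0,0,0,0,0],[0,0,0,0,0,0]]'; python3 f.py 3; python3 - <<'E'
from workcell import vision
import cv2,numpy as np,pickle
d=vision.get_image("side");im=d["pixels"][:,:,::-1]
o=pickle.load(open("side1.pkl","rb"))["pixels"]
print("diff button patch",np.abs(d["pixels"][150:158,240:256].astype(int)-o[150:158,240:256]).max())
cv2.imwrite("pics/side5.png",im)
E
```

```text
time_s: 13.58
ee_pos: [0.5396, 0.2043, 0.2493]
ee_rot: [-0.003, 0.987, 0.16, -0.001]
force: [-0.1, -0.3, 0.0]
gripper_width: 0.0006
t 13.675 pos [0.5397 0.2043 0.2494] zs [0.2493 0.2493 0.2495] F [0.2  0.01 0.07] sd [0.34 0.42 0.1 ] Fz [ 0.   0.2 -0. ]
diff button patch 3
```

View pics/side5.png

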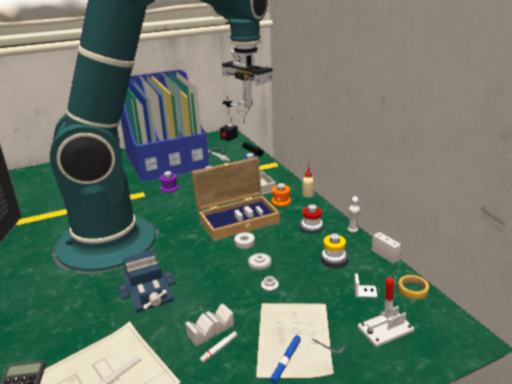

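The arm stands 17 cm above the button. The patch around the button is unchanged from before the touches (largest difference 3 grey levels), and everything else is in place. Handing in.

```bash
python3 -c "
from workcell import job
print(job.finish_job())"
```

```text
the job is handed in; nothing more can be done
None
```

I touched the blue setter twice with the shut fingertips. By force and height the button went in about 4.3 mm (5.0 N) the first time and about 3.6 mm (4.3 N) the second. In between I lifted about 20 mm clear, and the side picture showed the button back out.

I then withdrew to 17 cm above the button and handed in at about 13.7 s.

- **Setter:** the part of the blue setter that the side camera can see (its button and collar top) matched the picture from before the touches to within 3 grey levels. Its foot is hidden from that camera by the box lid, and the arm blocks the top camera, so I did not see the foot again.
- **Force:** it read zero within noise at the end, so nothing was being touched. While pressing there was a small sideways force of 1 to 2 N.
- **Other objects:** in the last side picture everything else looked in place.

No check failed or disagreed.

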